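Shut one drawer of the interlocked tool chest, then open the other

ROBOT

A 7-joint arm with a two-finger parallel gripper is mounted at the origin on the work surface. World frame = base frame: x ahead of the robot, y to its left, z up, the work surface at z = 0. Lengths are in m, angles in rad, forces in N, time in s.
With the tool pointing down it reaches from about 0.4 to 0.85 m from the base axis. Payload 10.4 kg.
Tool frame: the origin (TCP) lies at the very end of the fingers, on their centre line; the grasp point (between the pads) lies 19 mm behind it; z points along the fingers, y is the line along which they close (so a half turn about z gives the same grasp; the last joint's range is limited). The gripper opens to 85 mm and grips with 20 to 120 N. Pads are 22 mm wide; open, the fingers measure 114 mm over their backs; the gripper's body (76 mm by 85 mm) begins 54 mm behind the grasp point. The pads swing forward as they close: fully open they stand 13 mm farther back than shut.
Start: joints at [1.093, 0.332, -0.065, 1.46, 0.022, 1.35, -0.088], TCP at [0.275, -0.561, 0.231] pointing down, gripper open.
Joint ranges: [-2.6, 2.6], [-0.5, 2.12], [-1.47, 1.34], [0.16, 2.42], [-1.27, 4.41], [0.06, 2.06], [-2.6, 2.6]. Speed limits (rad/s): [2.22, 2.22, 2.79, 2.79, 3.14, 3.14, 3.14].

INTERFACE

Orientations are given as a unit quaternion [x, y, z, w].
In Python, from workcell import manip, vision, order gives the robot as it stands. The module is installed in compiled form; this text tells all that it offers.
- The arm moves only by the tool move_arm, never from a script. Its argument "motion" is a list of rows, each a list of 3 entries, a list of its own where there are three numbers: the shift along the tool's x, y, z scaled (see below), then the turn, a rotation vector about the tool's x, y, z scaled (see below), then the opening, from -1 (shut) to 1 (fully open). In form: [[[dx, dy, dz], [wx, wy, wz], hand], ...]. A call has 1 to 12 rows; each row shifts and turns the commanded pose from where the row before left it, along the tool's axes as they then stand; what a row does not reach is not made up. The controller multiplies each number of a shift by 0.75 m and each number of a turn by pi/4 rad. A row lasts 1/10 s, in which the tool goes at most 50 mm and 8.59 degrees, less where a joint would pass 70% of its speed; a pose out of reach is approached as far as the arm can. A call with a number of a shift or a turn outside -1 to 1 is refused whole. A call with a gripper value outside its range is refused whole. The fingers move at their own pace and stop on an object; "newtons" is the grip in N (left out, the last holds). Time passes only in rows, so rows that do not move let the fingers close. It gives the time, the measured TCP pose, the force, the opening and the grip force at its end, in the units of the state.
- manip.get_obs(): the state, without advancing time (a new reading comes with each control period).
- vision.camera(name): name is "scene" or "top" or "wrist"; returns a dict with "pixels" (480x640x3 uint8, red, green, blue), "fx", "fy", "cx", "cy" (pixels), "R" (3x3) and "t" (3): a world point X has camera coordinates R X + t. Camera axes: x right, y down, z forward; pixel columns grow to the right and rows downward; lengths in m; the calibration is good to about 2 mm. A picture is of the moment at which its call begins. There is no depth.
- order.hand_in(): hands the job in; it is judged then, once.
The state is a dict: "clock": time; "joint_pos": joint angles; "joint_velocities": joint speeds; "tau": joint torques, N m; "position": TCP position; "ee_rot": TCP orientation; "ft_force": force on the tool from outside, world axes, zero at the start; "torque": the same for the moment, N m; "grip_width": opening from 0.0 (shut) to 1.0 (fully open); "grasp_force": force on a finger pad.
Only numpy, scipy, OpenCV 4.12 (cv2) and the standard library are available. Lean on these libraries where they do the work, as an engineer would, in place of code of your own. Each camera call takes 0.05 s, during which the arm holds its last target. There are 200 camera calls.

TASK

One of the two drawers of the low wooden tool chest on the bench has been left open, and the chest's interlock holds the other one shut as long as it is. Push the open drawer fully shut, then pull the other drawer out by about 10 cm and let go of it.

Things in the scene. Friction and masses are not known exactly. Their poses are not given: they have to be found in the camera images.
- drawer_open (a joint): m that the drawer which starts open is out: 0 fully shut (stop), 0.14 fully out (stop); starts 0.05 to 0.11 out, on the left or right. Low wooden chest, 240 deep x 380 wide x 130 mm high, two alike drawers side by side, fronts 180 x 86 mm, handle middles 190 mm apart. Drawers slide level along their handle's x, 1.5 N friction, stay where left, no spring or catch.
- drawer_shut (a joint): m that the drawer which starts shut is out: 0 fully shut, 0.14 fully out (stop). While the other drawer is more than about 11 mm out, a hidden steel pin in the chest stops this one after some 10 mm of play; with the other shut it runs free. The pin works by itself.
- handle_open (a point): grip point, mid-handle of the drawer that starts open: steel bow of 11 mm round bar, 90 mm long along this point's y, bar centre 45 mm off the drawer's front on a leg at each end, so a finger fits behind it from above. It is 95 mm above the table, 35 mm below the chest's top; nothing overhangs it. x axis: level, into the chest (the way it shuts); z up.
- handle_shut (a point): grip point, mid-handle of the drawer that starts shut: steel bow of 11 mm round bar, 90 mm long along this point's y, bar centre 45 mm off the drawer's front on a leg at each end, so a finger fits behind it from above. It is 95 mm above the table, 35 mm below the chest's top; nothing overhangs it. x axis: level, into the chest (the way it shuts); z up.

How it is judged:
On the way, in this order (a step that is already met when the one before it is completed fails the run):
1. the open drawer is pushed shut (within 10 mm) (value of joint drawer_open below 0.01 m), for 0.2 s.
2. the other drawer is pulled out more than 70 mm (value of joint drawer_shut above 0.07 m), for 0.2 s.
At the end, for the whole second after the job is handed in: The drawer that was open is shut to within 10 mm, and the other one stands more than 70 mm out (anything up to its stop is fine), at rest (under 20 mm/s) (value of joint drawer_open below 0.01 m and value of joint drawer_shut above 0.07 m and velocity of joint drawer_shut between -0.02 and 0.02 m/s); the robot touches nothing.
It also fails if it takes over 38 s, if anything falls off the work surface, if the arm or the gripper's body presses on something with over 40 N, if the wrist force passes 120 N, or if a joint passes its speed limit or range.

## Working session

There is one attempt and no reset: what is moved stays moved. The work goes in short steps, Python scripts to look and compute and a tool call to move; the robot and the scene stay as the last step left them, time stands still between calls to the robot, and variables do not carry over. Pictures are saved under pics/ and viewed, at most 10 in all, crops included, and the job is handed in when it is done.

Besides the shell and the picture viewer there is one more tool, called after "Call:" as name(argument=value, ...), one argument or row to a line, values as JSON. move_arm: Moves the arm, as the interface text tells. Its arguments: {"type":"object","properties":{"motion":{"type":"array"},"newtons":{"type":"number"}},"required":["motion"]}

```bash
mkdir -p pics
python3 - <<'E'
from workcell import manip, vision
import cv2,numpy as np
o=manip.get_obs(); print({k:np.round(v,3).tolist() for k,v in o.items()})
for n in("scene","top"):
    c=vision.camera(n); cv2.imwrite(f"pics/{n}0.png",c["pixels"][:,:,::-1]); np.savez(f"{n}0.npz",**c)
    print(n,c["fx"],c["cx"],c["cy"],np.round(c["R"],3).tolist(),np.round(c["t"],3).tolist())
E
```

```text
{'clock': 0.0, 'joint_pos': [1.093, 0.333, -0.065, 1.461, 0.022, 1.35, -0.089], 'joint_velocities': [0.001, -0.001, -0.0, 0.001, -0.001, -0.001, -0.0], 'tau': [-0.001, -62.545, 0.048, -39.16, 0.016, 0.01, 0.0], 'position': [0.274, -0.561, 0.231], 'ee_rot': [0.974, 0.225, -0.0, -0.001], 'ft_force': [0.398, -0.874, 0.504], 'torque': [0.009, 0.04, -0.042], 'grasp_force': 0.0, 'grip_width': 1.001}
scene 581.5402611948947 321.39926009625566 232.66789781461196 [[0.024, 1.0, 0.009], [0.853, -0.015, -0.522], [-0.521, 0.021, -0.853]] [-0.036, -0.494, 1.06]
top 486.7446577008874 318.775571432131 239.919103893337 [[0.004, -1.0, -0.004], [-0.986, -0.003, -0.165], [0.165, 0.005, -0.986]] [0.014, 0.645, 0.646]
```

View pics/top0.png

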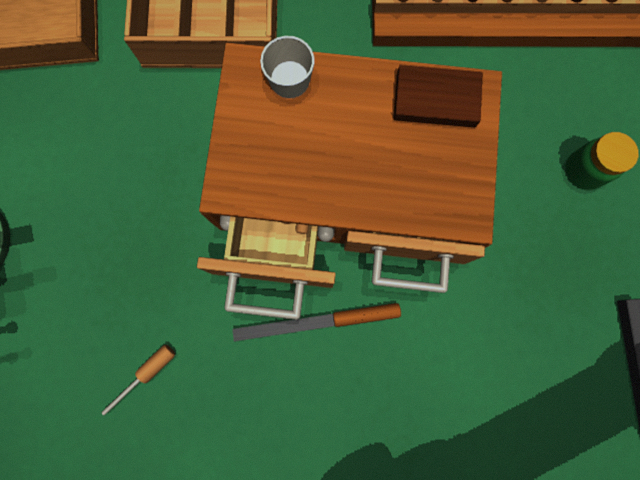

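View pics/scene0.png

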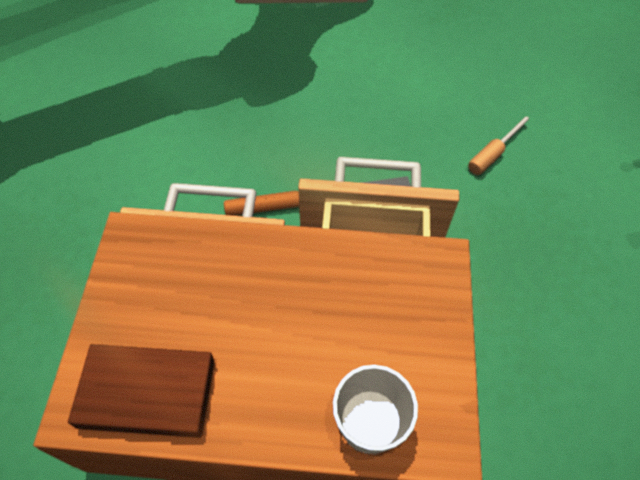

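The top view shows the left drawer (+y) open, with its handle bar from about (229,307) to (298,316). The right drawer is shut, with its bar from about (376,283) to (445,290). In the scene view the bars run (340,160)–(419,164) and (173,187)–(254,191).

```bash
cat > h.py <<'E'
import numpy as np
def ray(c,u,v,z):
    d=np.array([(u-c["cx"])/c["fx"],(v-c["cy"])/c["fy"],1.]);R=c["R"];o=-R.T@c["t"];d=R.T@d
    return o+d*(z-o[2])/d[2]
E
python3 - <<'E'
import numpy as np,cv2
from h import ray
rois={"top":{"open":(222,290,306,322),"shut":(370,262,452,296)},"scene":{"open":(332,154,424,172),"shut":(165,181,258,196)}}
for n in rois:
    c=np.load(n+"0.npz"); p=c["pixels"].astype(int); sat=p.max(2)-p.min(2)
    m=(sat<45)&(p.max(2)>120)
    for k,(a,b,e,f) in rois[n].items():
        # per column: bar = outermost (nearest robot) grey run
        pts=[]
        for u in range(a,e):
            v=np.flatnonzero(m[b:f,u])+b
            if len(v)>=3:
                run=v[-1] if n=="top" else v[0]
                s=[x for x in v if abs(x-run)<10]
                pts.append((u,np.mean(s) if len(s)<9 else np.nan))
        pts=np.array(pts); u0,u1=pts[0,0],pts[-1,0]+1; g=pts[~np.isnan(pts[:,1])]
        k1=np.polyfit(g[:,0],g[:,1],1); 
        A,B=[ray(c,u,np.polyval(k1,u),0.095) for u in(u0,u1)]
        d=B-A; print(n,k,u0,u1,len(g),np.round(k1,3),"mid",np.round((A+B)/2,4),"len",np.linalg.norm(d).round(4),"ang",np.degrees(np.arctan2(d[1],d[0])).round(1))
E
```

```text
top open 225.0 302.0 63 [1.20000e-01 2.79546e+02] mid [0.5424 0.0891 0.095 ] len 0.1026 ang -96.6
top shut 373.0 449.0 64 [1.00000e-01 2.43329e+02] mid [ 0.5782 -0.1064  0.095 ] len 0.1012 ang -95.5
scene open 335.0 421.0 65 [5.80000e-02 1.40603e+02] mid [0.5405 0.0904 0.095 ] len 0.1033 ang 84.8
scene shut 168.0 257.0 65 [6.6000e-02 1.7533e+02] mid [ 0.5765 -0.1051  0.095 ] len 0.1043 ang 84.4
```

Call:
move_arm(
  motion=[
    [[0, 0, 0], [0, 0, 0.1756], -1],
    [[0, 0, 0], [0, 0, 0.1756], -1],
    [[0, 0, 0], [0, 0, 0.1756], -1],
    [[0, 0, 0], [0, 0, 0.1756], -1],
    [[0.013, -0.056, 0], [0, 0, 0], -1],
    [[0.013, -0.056, 0], [0, 0, 0], -1],
    [[0.013, -0.056, 0], [0, 0, 0], -1],
    [[0.013, -0.056, 0], [0, 0, 0], -1],
    [[0.013, -0.056, 0], [0, 0, 0], -1],
    [[0.013, -0.056, 0], [0, 0, 0], -1],
    [[0.013, -0.056, 0], [0, 0, 0], -1],
    [[0.013, -0.056, 0], [0, 0, 0], -1],
  ],
)

```text
clock: 1.3
position: [0.3848, -0.2328, 0.2312]
ee_rot: [0.999, -0.048, -0.0, 0.0]
ft_force: [0.4, -0.5, -0.9]
grip_width: -0.003
grasp_force: 0.0
```

Call:
move_arm(
  motion=[
    [[0.013, -0.056, 0], [0, 0, 0], -1],
    [[0.013, -0.056, 0], [0, 0, 0], -1],
    [[0.013, -0.056, 0], [0, 0, 0], -1],
    [[0.013, -0.056, 0], [0, 0, 0], -1],
    [[0.013, -0.056, 0], [0, 0, 0], -1],
    [[0.013, -0.056, 0], [0, 0, 0], -1],
    [[0.013, -0.056, 0], [0, 0, 0], -1],
    [[0.013, -0.05, 0], [0, 0, 0], -1],
    [[0, 0, 0], [0, 0, 0], -1],
    [[0, 0, 0], [0, 0, 0], -1],
  ],
)

```text
clock: 2.3
position: [0.4942, 0.0884, 0.2308]
ee_rot: [0.999, -0.047, -0.001, -0.0]
ft_force: [-0.3, -1.0, -0.1]
grip_width: -0.004
grasp_force: 0.0
```

Call:
move_arm(
  motion=[
    [[0, -0.008, 0.052], [0, 0, 0], -1],
    [[0, 0, 0.052], [0, 0, 0], -1],
    [[0, 0, 0.052], [0, 0, 0], -1],
    [[0, 0, 0.052], [0, 0, 0], -1],
    [[0.0133, 0, 0], [0, 0, 0], -1],
    [[0.0133, 0, 0], [0, 0, 0], -1],
    [[0.0133, 0, 0], [0, 0, 0], -1],
    [[0.0133, 0, 0], [0, 0, 0], -1],
    [[0.0133, 0, 0], [0, 0, 0], -1],
    [[0.0133, 0, 0], [0, 0, 0], -1],
    [[0.0133, 0, 0], [0, 0, 0], -1],
    [[0, 0, 0], [0, 0, 0], -1],
  ],
)

```text
clock: 3.5
position: [0.566, 0.0868, 0.0754]
ee_rot: [0.999, -0.049, 0.001, -0.0]
ft_force: [-0.4, 0.7, 0.4]
grip_width: -0.001
grasp_force: 0.0
```

Continue slowly, feeling for the stop.

Call:
move_arm(
  motion=[
    [[0.006, 0, 0], [0, 0, 0], -1],
    [[0.004, 0, 0], [0, 0, 0], -1],
    [[0.004, 0, 0], [0, 0, 0], -1],
    [[0, 0, 0], [0, 0, 0], -1],
  ],
)

```text
clock: 3.9
position: [0.5752, 0.086, 0.0753]
ee_rot: [0.999, -0.048, 0.0, 0.0]
ft_force: [0.5, -1.2, -0.0]
grip_width: -0.002
grasp_force: 0.0
```

Run:
```python
from workcell import vision
import cv2
c=vision.camera("top"); cv2.imwrite("pics/top1.png",c["pixels"][180:360,180:500,::-1].repeat(2,0).repeat(2,1))
```

```text
(no output)
```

View pics/top1.png

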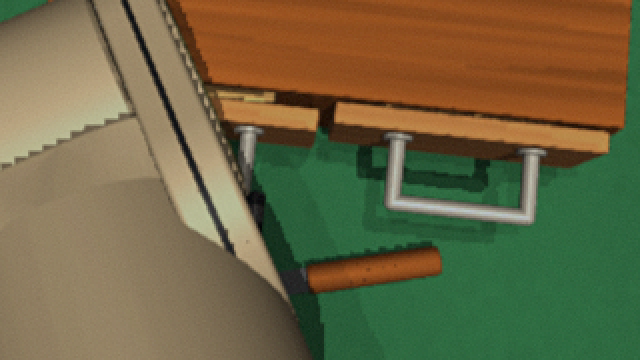

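The crop shows the left drawer front moved in. Its inside is just visible at crop (245,97), so it still stands roughly 10 mm out. I'll keep pushing.

Call:
move_arm(
  motion=[
    [[0.005, 0, 0], [0, 0, 0], -1],
    [[0.005, 0, 0], [0, 0, 0], -1],
    [[0, 0, 0], [0, 0, 0], -1],
  ],
)

```text
clock: 4.25
position: [0.5821, 0.0853, 0.0752]
ee_rot: [0.999, -0.048, -0.001, 0.0]
ft_force: [-4.9, -0.5, 2.5]
grip_width: 0.004
grasp_force: 2.2
```

Call:
move_arm(
  motion=[
    [[0.005, 0, 0], [0, 0, 0], -1],
    [[0, 0, 0], [0, 0, 0], -1],
  ],
)

```text
clock: 4.45
position: [0.5824, 0.0853, 0.0749]
ee_rot: [0.999, -0.048, -0.004, 0.001]
ft_force: [-23.4, -1.8, 17.2]
grip_width: -0.005
grasp_force: 11.7
```

Call:
move_arm(
  motion=[
    [[0.004, 0, 0], [0, 0, 0], -1],
    [[0, 0, 0], [0, 0, 0], -1],
  ],
)

```text
clock: 4.65
position: [0.5825, 0.0852, 0.0748]
ee_rot: [0.999, -0.048, -0.007, 0.002]
ft_force: [-39.3, -3.0, 28.3]
grip_width: -0.001
grasp_force: 19.6
```

The drawer is on its stop at 39 N. Back off, raise and move over to the other handle.

Call:
move_arm(
  motion=[
    [[-0.02, 0, 0], [0, 0, 0], -1],
    [[-0.02, 0, 0], [0, 0, 0], -1],
    [[-0.02, 0, 0], [0, 0, 0], -1],
    [[0, 0, -0.06], [0, 0, 0], -1],
    [[0, 0, -0.06], [0, 0, 0], -1],
    [[0.02, 0.05, 0], [0, 0, 0], -1],
    [[0.02, 0.05, 0], [0, 0, 0], -1],
    [[0.02, 0.05, 0], [0, 0, 0], -1],
    [[0.02, 0.05, 0], [0, 0, 0], -1],
    [[0.02, 0.053, 0], [0, 0, 0], -1],
    [[0, 0, 0], [0, 0, 0], -1],
    [[0, 0, 0], [0, 0, 0], -1],
  ],
)

```text
clock: 5.85
position: [0.6009, -0.1084, 0.1651]
ee_rot: [0.999, -0.05, 0.0, -0.0]
ft_force: [0.3, 1.1, 0.4]
grip_width: 0.002
grasp_force: 0.0
```

Run:
```python
from workcell import vision,manip
import cv2,numpy as np
c=vision.camera("scene"); cv2.imwrite("pics/scene1.png",c["pixels"][:,:,::-1])
print(manip.get_obs()["position"])
```

```text
[ 0.60084792 -0.10676331  0.16527951]
```

View pics/scene1.png

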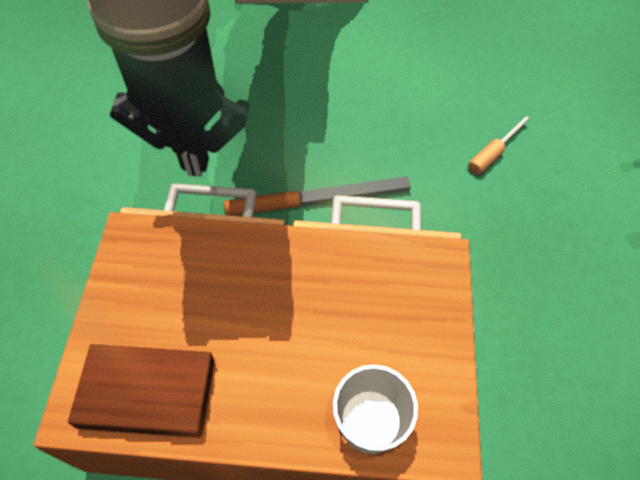

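The left drawer is flush (bar at (334..420,200)), and the closed fingertips are at (195,165) above the right handle. Lowering behind that bar, checking force.

Call:
move_arm(
  motion=[
    [[0, 0, 0.03], [0, 0, 0], -1],
    [[0, 0, 0.03], [0, 0, 0], -1],
    [[0, 0, 0.03], [0, 0, 0], -1],
    [[0, 0, 0.03], [0, 0, 0], -1],
    [[0, 0, 0], [0, 0, 0], -1],
  ],
)

```text
clock: 6.4
position: [0.5988, -0.1053, 0.0726]
ee_rot: [0.999, -0.047, -0.002, -0.001]
ft_force: [-0.4, -0.8, 0.2]
grip_width: -0.004
grasp_force: 0.0
```

Call:
move_arm(
  motion=[
    [[-0.01, 0, 0], [0, 0, 0], -1],
    [[-0.0133, 0, 0], [0, 0, 0], -1],
    [[-0.0133, 0, 0], [0, 0, 0], -1],
    [[-0.0133, 0, 0], [0, 0, 0], -1],
    [[-0.0133, 0, 0], [0, 0, 0], -1],
    [[0, 0, 0], [0, 0, 0], -1],
  ],
)

```text
clock: 7.0
position: [0.5519, -0.1028, 0.0757]
ee_rot: [0.999, -0.049, -0.0, 0.001]
ft_force: [0.1, -0.3, -0.1]
grip_width: 0.0
grasp_force: 0.0
```

Call:
move_arm(
  motion=[
    [[-0.0133, 0, 0], [0, 0, 0], -1],
    [[-0.0133, 0, 0], [0, 0, 0], -1],
    [[-0.0133, 0, 0], [0, 0, 0], -1],
    [[-0.0133, 0, 0], [0, 0, 0], -1],
    [[-0.0133, 0, 0], [0, 0, 0], -1],
    [[-0.01, 0, 0], [0, 0, 0], -1],
    [[-0.005, 0, 0], [0, 0, 0], -1],
    [[0, 0, 0], [0, 0, 0], -1],
    [[0, 0, 0], [0, 0, 0], -1],
  ],
)

```text
clock: 7.9
position: [0.4923, -0.0968, 0.0751]
ee_rot: [0.999, -0.049, -0.0, 0.0]
ft_force: [0.1, -0.2, 0.3]
grip_width: -0.005
grasp_force: 0.0
```

Run:
```python
from workcell import vision,manip
import cv2,numpy as np
c=vision.camera("scene"); cv2.imwrite("pics/scene2.png",c["pixels"][:,:,::-1])
print(manip.get_obs()["position"])
```

```text
[ 0.49251245 -0.09677208  0.07515164]
```

View pics/scene2.png

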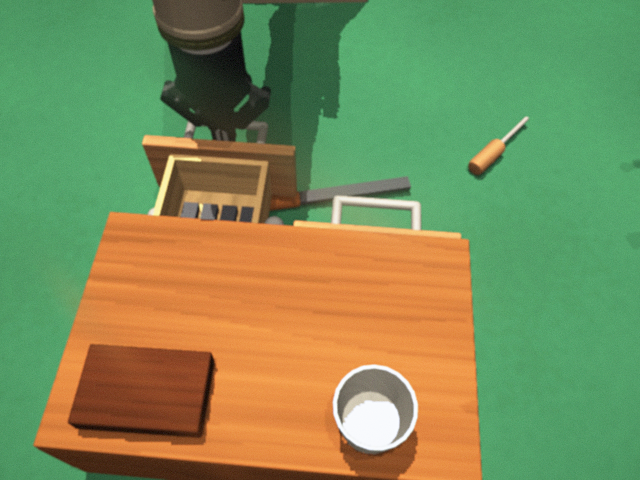

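The right drawer is about 10 cm out (its front's top edge runs (150..295,145)), and the left one is still shut. Next I centre the finger in the bow and lift straight out.

Call:
move_arm(
  motion=[
    [[0.005, 0, 0], [0, 0, 0], -1],
    [[0.004, 0, 0], [0, 0, 0], -1],
    [[0, 0, -0.03], [0, 0, 0], -1],
    [[0, 0, -0.05], [0, 0, 0], -1],
    [[0, 0, -0.05], [0, 0, 0], -1],
    [[-0.03, 0, -0.05], [0, 0, 0], -1],
    [[-0.03, 0, 0], [0, 0, 0], -1],
    [[0, 0, 0], [0, 0, 0], -1],
    [[0, 0, 0], [0, 0, 0], -1],
    [[0, 0, 0], [0, 0, 0], -1],
  ],
)

```text
clock: 8.95
position: [0.4549, -0.093, 0.2098]
ee_rot: [0.999, -0.048, -0.0, -0.0]
ft_force: [-0.5, 0.8, 0.1]
grip_width: -0.0
grasp_force: 0.0
```

Run:
```python
from workcell import vision,manip
import cv2
c=vision.camera("scene"); cv2.imwrite("pics/scene3.png",c["pixels"][60:300,60:500,::-1])
```

```text
(no output)
```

View pics/scene3.png

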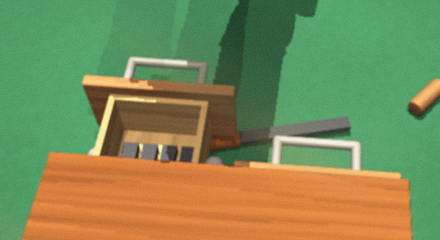

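The right drawer stands well out (handle at crop (127..207,62)), the left is flush, and the arm is clear of both.

```bash
python3 -c "
from workcell import order
print(order.hand_in())"
```

```text
the job is handed in; nothing more can be done
None
```

The left drawer, which had been open, is pushed fully shut; the right one is pulled out about 10 cm and released, with the arm clear of both. I handed the job in about 9 s into the 38 s limit; no verdict came back.

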